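Stand the tablet up and dock it to charge

TASK

The school tablet is reclining on the sloping rest of its charging dock. Stand it upright on the ledge and slide it gently along into the upright slot at the end, past the spring catch, until it is fully home against the end stop, without letting it fall or ramming it into the stop; then press the dock's start button fully down and let it come up again. Leave the other things on the desk as they are.

Things in the scene. Friction and masses are not known exactly. Their poses are not given: they have to be found in the camera images.
- dock: plywood charging dock, fixed; base plate 120 (x) x 345 (y -195 to +150) x 8 mm. Origin at desk level; x points away from the user's side, y along the ledge, z up. The plate's top (z 8) is the ledge floor. Along the ledge, at its -y end, an upright slot (y -50 to -130), then the black end-stop block
- end_stop: black block fixed on the dock, the slot's end stop: 70 (x) x 65 (y) x 52 mm, top 60 mm above the desk, carrying the start button. Origin on the dock's plate at the foot of the face that looks into the slot (dock x -25, y -130); dock axes
- lip_mid (a point): middle of the top inner edge of the dock's lip, 40 mm above the desk, at dock x -45; the lip runs along the user's side of the ledge from dock y -50 to +150, 10 mm thick
- rest_top (a point): middle of the upper edge of the sloping rest, dock x 16, y 68, z 56; the rest is 155 mm long (dock y -10 to 145), 40 degrees from vertical, and starts above and behind the ledge, leaving it free for the tablet to stand and slide
- slot_mouth (a point): centre of the slot's mouth at ledge-floor height (dock x -31, y -50), dock axes. The slot is 31 mm wide (inner faces at dock x -46.5 and -15.5), walls 68 mm high, mouth flared over 20 mm, open at the top; the tablet slides in along the dock's -y
- slot_end (a point): centre of the foot of the end stop at ledge-floor height, 80 mm inside the slot, dock axes
- catch (a joint): spring catch, a rounded grey pad (z 22 to 50) bulging 4 mm into the slot from its far wall, 28 mm inside the mouth; 0 = out, up to 0.007 m = pushed back by the passing tablet, a few newtons
- tablet: tablet in thick dark rubber case: 28 (x) x 150 (y, length) x 120 mm (z, height), 0.5 kg, screen on -x. Origin: centre of its lower face; z is up when it stands. It starts reclining on the rest, 40 degrees from vertical, top towards dock +x, overhanging the rest by 55 mm, foot on the ledge against the lip. Upright, it stands alone. Home: origin 75 mm from the end stop, 70 mm of it outside
- start (a joint): travel of the start button, 0 = up, 0.006 m = fully down; spring, about 5 N when fully down
- start_top (a point): centre of the top of the start button (white disc 26 mm across in a grey collar) on the dock's black block, about 78 mm above the desk; pressed straight down
- tumbler_pale: bystander: pale-grey insulated tumbler, 200 mm tall, up to 88 mm wide; origin at the centre of its underside
- tumbler_dark: bystander: dark steel tumbler of the same shape, 200 mm tall; origin at the centre of its underside
- pencil_cup: bystander: white ceramic cup, 80 mm wide, 100 mm tall; origin at the centre of its underside
- stapler: bystander: black block-shaped stapler, 130 x 35 x 45 mm, long along its x; origin at the centre of its underside
- rosin_tin: bystander: round brass tin, 60 mm across, 24 mm high; origin at the centre of its underside
- eraser: bystander: grey felt board eraser, 50 x 130 x 30 mm; origin at the centre of its underside
- tape_roll: bystander: clear tape roll lying flat, 84 mm across, 24 mm high; origin at the centre of its underside
There are look-alikes about, which are no part of the job. There is more than one size of the tablet; the one meant has the size given above.

How it is judged:
By the outcome, as a careful person would: the job done as asked, in the order asked, and still so for the second after the job is handed in, with the robot touching nothing.
It also fails if it takes over 56 s, if anything falls off the work surface, if the arm or the gripper's body presses on something with over 40 N, if the wrist force passes 120 N, or if a joint passes its speed limit or range.

ROBOT

A 6-joint arm with a two-finger parallel gripper is mounted at the origin on the work surface. World frame = base frame: x ahead of the robot, y to its left, z up, the work surface at z = 0. Lengths are in m, angles in rad, forces in N, time in s.
With the tool pointing down it reaches from about 0.3 to 0.775 m from the base axis. Payload 14.6 kg.
Tool frame: the origin (TCP) lies at the very end of the fingers, on their centre line; the grasp point (between the pads) lies 19 mm behind it; z points along the fingers, y is the direction in which the jaws open and shut (so a half turn about z gives the same grasp; the last joint's range is limited). The gripper opens to 94 mm and grips with 3 to 60 N. Pads are 16 mm wide; open, the fingers measure 119 mm over their backs; the gripper's body (75 mm by 177 mm) begins 78 mm behind the grasp point.
Start: joints at [1.119, 0.3, 1.521, -0, 1.321, -0.067], TCP at [0.206, 0.51, 0.205] pointing down, gripper open.
Joint ranges: [-3.03, 3.03], [-0.79, 2.21], [0.23, 2.52], [-1.04, 4.18], [0, 3.07], [-2.55, 2.55]. Speed limits (rad/s): [2.22, 2.22, 2.57, 3.14, 3.14, 3.14].

INTERFACE

Orientations are given as [roll, pitch, yaw] about the fixed x, y, z axes, in that order (R = Rz(yaw) Ry(pitch) Rx(roll)).
In Python, from bench import ctrl gives the robot as it stands.
- The arm moves only by the tool jog_arm, never from a script. Its argument "steps" is a list of rows, each a list of 7 numbers: the opening, from 0 (shut) to 1 (fully open), then the shift along the tool's x, y, z in cm, then the turn, a rotation vector about the tool's x, y, z in rad. A call has 1 to 12 rows; each row is the pose to reach, as a shift and turn from the pose commanded when the call began, along the tool's axes at that moment; what a row does not reach only later rows make up. A row lasts 1/12 s, in which the tool goes at most 41.7 mm and 7.16 degrees, less where a joint would pass 70% of its speed; a pose out of reach is approached as far as the arm can. A call with a gripper value outside its range is refused whole. The fingers move at their own pace and stop on an object; "force" is the grip in N (left out, the last holds). Time passes only in rows, so rows that repeat a pose let the fingers close. It gives the time, the measured TCP pose, the force and the opening at its end, in the units of the state.
- ctrl.observe(): the state, without advancing time (a new reading comes with each control period).
- ctrl.camera(name): name is "side" or "top"; returns the picture (400x640x3 uint8, blue, green, red); there is no depth.
- ctrl.calibration(name): a dict with "fx", "fy", "cx", "cy" (pixels), "extrinsics" (4x4, takes a point from camera to world coordinates). Camera axes: x right, y down, z forward; pixel columns grow to the right and rows downward; lengths in m; the calibration is good to about 2 mm. A picture is of the moment at which its call begins. calibration takes no time and is no camera call.
- ctrl.sign_off(): hands the job in, once; it reports no verdict.
Trained networks look in the newest picture that a camera, given by its name, has taken for a name from the list of things; names that differ only in an ending like _2 or _b are one class to them, and where a whole thing is asked for, a point or a joint stands for the part that bears it (a point fixed in the world has none). Each returns a list of dicts, best first, with "p" (0 to 1); they miss things now and then, are a little off and sometimes report something else, mostly with a low value. They report only what shows in the picture. A call takes as long as a camera call. They do not tell look-alikes from the thing itself.
- ctrl.cut_out(camera, query): "region" (400x640 bool, what is visible of it) and "bbox" ([left, top, width, height] in pixels, round what is visible of it).
The state is a dict: "clock": time; "joints": joint angles; "joint_vel": joint speeds; "tau": joint torques, N m; "tool_pos": TCP position; "orientation": TCP orientation; "ft_force": force on the tool from outside, world axes, zero at the start; "ft_torque": the same for the moment, N m; "grip_width": finger opening in m.
Only numpy, scipy, OpenCV 4.12 (cv2) and the standard library are available. Lean on these libraries where they do the work, as an engineer would, in place of code of your own. Each camera call takes 0.05 s, during which the arm holds its last target. There are 200 camera calls.

## Working session

There is one attempt and no reset: what is moved stays moved. The work goes in short steps, Python scripts to look and compute and a tool call to move; the robot and the scene stay as the last step left them, time stands still between calls to the robot, and variables do not carry over. Pictures are saved under pics/ and viewed, about 8 in all and at most 12, crops included, and the job is handed in when it is done.

Besides the shell and the picture viewer there is one more tool, called after "Emit:" in YAML: its name, and indented under it one key for each argument. jog_arm: Moves the arm, as the interface text tells. Its arguments: {"type":"object","properties":{"steps":{"type":"array"},"force":{"type":"number"}},"required":["steps"]}

```bash
ls; mkdir -p pics
python3 - <<'E'
from bench import ctrl
import cv2,numpy as np
for n in("side","top"):
    cv2.imwrite(f"pics/{n}0.png",ctrl.camera(n)); c=ctrl.calibration(n); print(n,c["fx"],c["cx"],c["cy"]);print(np.round(c["extrinsics"],3))
print(ctrl.observe())
for n in("side","top"):
  for q in("tablet","start_top","end_stop","lip_mid"):
    print(n,q,[(round(d["p"],2),d["bbox"]) for d in ctrl.cut_out(n,q)][:4])
E
```

```text
pics
side 496.6134522561743 321.43847931288644 201.42550869697826
[[-0.998 -0.054  0.039  0.474]
 [-0.066  0.753 -0.655  0.929]
 [ 0.006 -0.656 -0.755  1.182]
 [ 0.     0.     0.     1.   ]]
top 380.1002654009283 316.81242928516616 197.52787171518273
[[ 0.027 -0.987  0.157  0.362]
 [-1.    -0.028 -0.004 -0.005]
 [ 0.009 -0.157 -0.988  1.054]
 [ 0.     0.     0.     1.   ]]
{'clock': 0.1, 'joints': array([ 1.11939780e+00,  3.00401252e-01,  1.52151803e+00, -6.48108461e-06,
        1.32069816e+00, -6.65551876e-02]), 'joint_vel': array([-2.68470675e-05, -4.09501814e-04, -7.41696662e-04, -3.62005056e-04,
        1.19259472e-03, -1.56569584e-04]), 'tau': array([-4.51261394e-04, -5.32649696e+01, -3.53285372e+01,  7.09011080e-02,
        2.35970237e-02, -5.02323883e-05]), 'tool_pos': array([0.20635632, 0.50956695, 0.20495132]), 'orientation': array([-3.14056972e+00, -6.18906774e-05,  2.75675089e+00]), 'ft_force': array([ 0.17836783, -0.06632122, -0.33112652]), 'ft_torque': array([-0.02158858,  0.04425313, -0.02815929]), 'grip_width': 0.09379844876998002}
side tablet [(0.92, [299.5, 225.4, 43.3, 58.6]), (0.78, [365.9, 300.9, 47.5, 44.1])]
side start_top [(0.54, [308.3, 185.3, 5.9, 6.7])]
side end_stop [(0.62, [297.0, 184.3, 27.6, 23.6])]
side lip_mid [(0.68, [283.5, 182.9, 68.2, 109.5])]
top tablet [(0.91, [223.2, 168.4, 65.2, 52.9]), (0.78, [174.6, 246.7, 39.9, 39.9])]
top start_top [(0.57, [281.2, 223.3, 20.0, 22.9])]
top end_stop [(0.81, [333.2, 166.7, 28.2, 28.7])]
top lip_mid [(0.73, [235.7, 154.7, 128.9, 72.7])]
```

View pics/side0.png

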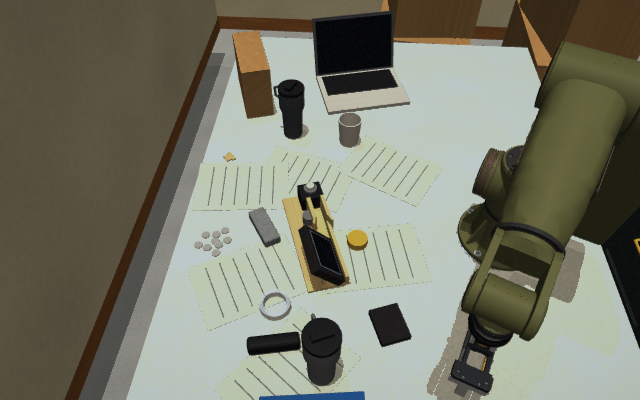

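View pics/top0.png

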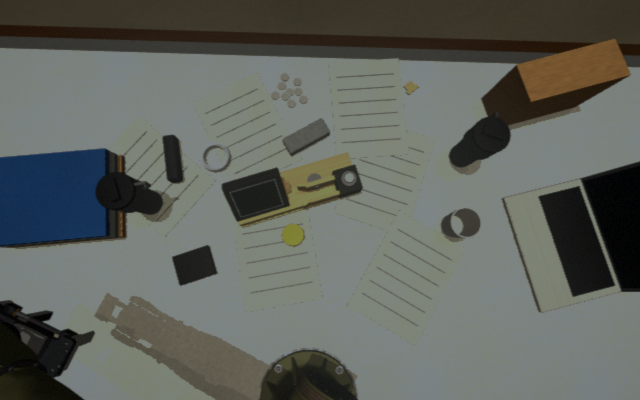

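The side view shows the dock at (285–350, 185–290) with the tablet near (320,252). The top view shows it at (222–362, 155–222), with the button at about (348,178). The tablet is at the left (+y) end, with a small decoy tablet at (194,265). I'll zoom in on the dock in both views.

Run:
```python
import cv2,numpy as np
a=cv2.imread("pics/top0.png")[140:235,210:375]; b=cv2.imread("pics/side0.png")[170:300,265:370]
a=cv2.resize(a,None,fx=4.8,fy=4.8,interpolation=2); cv2.imwrite("pics/c1.png",a)
b=cv2.resize(b,None,fx=4.6,fy=4.6,interpolation=2); cv2.imwrite("pics/c2.png",b)
```

```text
(no output)
```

View pics/c1.png

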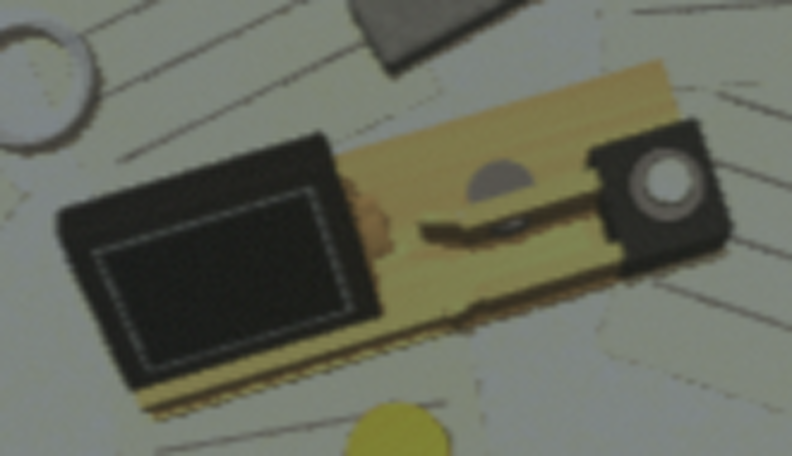

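View pics/c2.png

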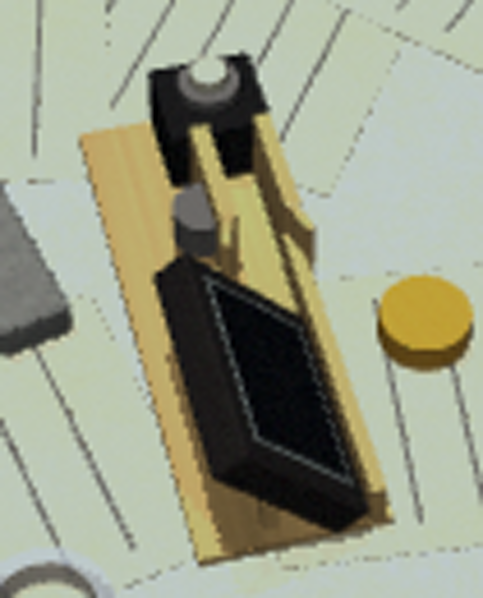

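```bash
cat > h.py <<'E'
import numpy as np, cv2
from bench import ctrl
from scipy.optimize import least_squares
from scipy.spatial.transform import Rotation as R
CAL={n:ctrl.calibration(n) for n in("side","top")}
def proj(n,P):
    c=CAL[n];E=c["extrinsics"];q=(np.atleast_2d(P)-E[:3,3])@E[:3,:3]
    return np.c_[c["fx"]*q[:,0]/q[:,2]+c["cx"],c["fy"]*q[:,1]/q[:,2]+c["cy"]]
def d2w(p,P):
    c,s=np.cos(p[2]),np.sin(p[2]); P=np.atleast_2d(P)
    return np.c_[p[0]+c*P[:,0]-s*P[:,1],p[1]+s*P[:,0]+c*P[:,1],P[:,2]]
E
python3 - <<'E'
from h import *
T=[((60,-195,8),(660,60)),((10,-195,60),(695,120)),((10,-130,60),(590,155)),((-60,150,8),(155,418))]
S=[((60,-195,8),(80,137)),((60,150,8),(200,563)),((-60,150,8),(393,520)),((10,-195,60),(150,73)),((10,-130,60),(163,122))]
def res(p):
    r=[]
    for n,L,s,o in(("top",T,4.8,(210,140)),("side",S,4.6,(265,170))):
        uv=(np.array([l[1] for l in L])+.5)/s-.5+o
        r.append(proj(n,d2w(p,np.array([l[0] for l in L])/1e3))-uv)
    return np.vstack(r)
f=least_squares(lambda p:res(p).ravel(),[.55,0,.2],loss="soft_l1")
print(f.x,np.round(res(f.x),1).tolist())
p=f.x;np.save("dock.npy",p)
# overlay
im={n:cv2.imread(f"pics/{n}0.png") for n in("top","side")}
a=np.radians(40)
def tab(y0):
  out=[]
  # tablet: foot edge (-x lower? ) lower front corner against lip: contact edge of lower face at x=-45 
  for yy in(-75,75):
    for xx,zz in((-14,0),(14,0),(14,120),(-14,120)):
      X=xx*np.cos(a)+zz*np.sin(a);Z=-xx*np.sin(a)+zz*np.cos(a)
      out.append((X,yy+y0,Z))
  o=np.array(out,float); o[:,0]+=-45-o[:,0].min() ; o[:,2]+=8-o[:,2].min(); return o
for y0 in (50,60,68,75): print(y0,np.round(np.hstack([proj(n,d2w(p,tab(y0)[[0,1,2,3,4,5,6,7]]/1e3)) for n in("top","side")]),0).tolist())
for n in im: print(n,[np.round(proj(n,d2w(p,np.array(q)/1e3))[0],1).tolist() for q in((-25,-162,78),)])
E
```

```text
[0.54156283 0.07344853 0.32295128] [[0.1, 0.5], [0.2, -0.0], [-1.0, -0.5], [-1.0, 1.6], [-0.5, -0.8], [-0.6, -0.6], [-0.1, -0.8], [-0.7, -1.0], [1.3, 3.7]]
50 [[300.0, 204.0, 328.0, 230.0], [298.0, 198.0, 321.0, 235.0], [288.0, 164.0, 294.0, 221.0], [290.0, 170.0, 302.0, 215.0], [247.0, 220.0, 342.0, 272.0], [246.0, 213.0, 335.0, 277.0], [232.0, 180.0, 307.0, 264.0], [233.0, 187.0, 315.0, 259.0]]
60 [[297.0, 205.0, 329.0, 233.0], [295.0, 199.0, 322.0, 238.0], [285.0, 165.0, 295.0, 223.0], [286.0, 171.0, 303.0, 218.0], [244.0, 221.0, 343.0, 275.0], [243.0, 214.0, 336.0, 280.0], [228.0, 181.0, 308.0, 268.0], [229.0, 188.0, 316.0, 262.0]]
68 [[294.0, 206.0, 330.0, 235.0], [292.0, 199.0, 322.0, 240.0], [282.0, 166.0, 296.0, 226.0], [283.0, 172.0, 303.0, 220.0], [241.0, 222.0, 344.0, 277.0], [240.0, 215.0, 336.0, 283.0], [225.0, 182.0, 309.0, 270.0], [226.0, 189.0, 317.0, 264.0]]
75 [[291.0, 207.0, 330.0, 237.0], [290.0, 200.0, 323.0, 242.0], [279.0, 166.0, 296.0, 228.0], [281.0, 173.0, 304.0, 222.0], [238.0, 223.0, 345.0, 280.0], [237.0, 216.0, 337.0, 285.0], [222.0, 183.0, 309.0, 272.0], [223.0, 190.0, 317.0, 267.0]]
top [[347.4, 178.9]]
side [[310.0, 186.0]]
```

```bash
cat >> h.py <<'E'
DOCK=np.load("dock.npy")
def plan(dock_mm,tilt=0.,cmd=None):
    """shift cm & rotvec in tool axes from current pose to TCP at dock point, tool tilted by tilt (rad)"""
    s=ctrl.observe(); p=s["tool_pos"]; A=R.from_euler("xyz",s["orientation"])
    B=R.from_euler("xyz",[np.pi,0,DOCK[2]+np.pi/2])*R.from_rotvec([tilt,0,0])
    t=d2w(DOCK,np.array(dock_mm)/1e3)[0]
    return np.round(A.inv().apply(t-p)*100,2),np.round((A.inv()*B).as_rotvec(),3),np.round(t,3)
def wherein():
    s=ctrl.observe(); p=s["tool_pos"]-[DOCK[0],DOCK[1],0]; c,q=np.cos(DOCK[2]),np.sin(DOCK[2])
    Rd=R.from_euler("z",-DOCK[2])
    return dict(t=round(s["clock"],2),dock=np.round(Rd.apply(p)*1e3,1),F=np.round(Rd.apply(s["ft_force"]),1),T=np.round(Rd.apply(s["ft_torque"]),2),w=round(s["grip_width"]*1e3,1),
     rot=np.round((R.from_euler("xyz",[np.pi,0,DOCK[2]+np.pi/2]).inv()*R.from_euler("xyz",s["orientation"])).as_rotvec(),3),q=np.round(s["joints"],2))
def ray(n,uv,z):
    c=CAL[n];E=c["extrinsics"];d=E[:3,:3]@[(uv[0]-c["cx"])/c["fx"],(uv[1]-c["cy"])/c["fy"],1];return E[:3,3]+d*(z-E[2,3])/d[2]
E
python3 - <<'E'
from h import *
print("tumbler",ray("side",(322,340),.2),ray("side",(322,380),0),ray("top",(116,192),.2))
print("eraser",ray("top",(306,137),.03)," tape",ray("top",(217,157),.02))
print(plan((81,76,250),0)); print(plan((81,76,230),.698)); print(plan((51,76,119),.698)); print(plan((20.3,76,82),.698))
E
```

```text
tumbler [0.49786622 0.4629053  0.2       ] [0.49601883 0.47025901 0.        ] [0.49765202 0.44746291 0.2       ]
eraser [0.69579502 0.02556229 0.03      ]  tape [0.63345258 0.27271175 0.02      ]
(array([-48.65, -16.82,  -4.46]), array([-0.   , -0.   ,  0.863]), array([0.594, 0.171, 0.25 ]))
(array([-48.65, -16.82,  -2.46]), array([0.653, 0.301, 0.827]), array([0.594, 0.171, 0.23 ]))
(array([-46.37, -18.77,   8.64]), array([0.653, 0.301, 0.827]), array([0.566, 0.162, 0.119]))
(array([-44.04, -20.76,  12.34]), array([0.653, 0.301, 0.827]), array([0.537, 0.152, 0.082]))
```

Emit:
jog_arm:
  steps:
    - [0.7, 0, 0, -4, 0, 0, 0]
    - [0.7, 0, 0, -8, 0, 0, 0]
    - [0.7, 0, 0, -12, 0, 0, 0]
    - [0.7, -4, -1.4, -14, 0, 0, 0.1]
    - [0.7, -8, -2.8, -14, 0, 0, 0.2]
    - [0.7, -12, -4.1, -14, 0, 0, 0.3]
    - [0.7, -16, -5.5, -14, 0, 0, 0.4]
    - [0.7, -20, -6.9, -14, 0, 0, 0.5]
    - [0.7, -24, -8.3, -14, 0, 0, 0.6]
    - [0.7, -28, -9.7, -14, 0, 0, 0.7]
    - [0.7, -32, -11.1, -14, 0, 0, 0.8]
    - [0.7, -36, -12.4, -14, 0, 0, 0.863]

```text
clock: 1.5
tool_pos: [0.4873, 0.2643, 0.3457]
orientation: [3.141, -0.0, 1.888]
ft_force: [0.3, 0.4, 0.4]
grip_width: 0.0659
```

Emit:
jog_arm:
  steps:
    - [0.7, 0, 0, 0, 0, 0, 0]

```text
clock: 1.58
tool_pos: [0.49, 0.2616, 0.3446]
orientation: [-3.141, 0.001, 1.884]
ft_force: [0.5, 0.6, -0.3]
grip_width: 0.0659
```

Run:
```python
from h import *
print(wherein()); print(plan((60,76,240),.698)); print(plan((51,76,125),.698))
```

```text
{'t': 1.58, 'dock': array([ 10.8, 194.8, 344.6]), 'F': array([ 0.6,  0.4, -0.3]), 'T': array([-0.05,  0.12, -0.05]), 'w': 65.9, 'rot': array([ 0.001, -0.001,  0.01 ]), 'q': array([ 0.42,  0.25,  1.27, -0.  ,  1.63,  0.11])}
(array([-11.82,   5.05,  10.47]), array([ 0.697, -0.002, -0.01 ]), array([0.574, 0.165, 0.24 ]))
(array([-11.81,   4.16,  21.97]), array([ 0.697, -0.002, -0.01 ]), array([0.566, 0.162, 0.125]))
```

Emit:
jog_arm:
  steps:
    - [0.7, -2, 0.8, 1, 0.1, 0, 0]
    - [0.7, -4, 1.7, 3, 0.2, 0, 0]
    - [0.7, -6, 2.5, 5, 0.3, 0, 0]
    - [0.7, -8, 3.4, 7, 0.4, 0, -0.01]
    - [0.7, -10, 4.2, 9, 0.5, 0, -0.01]
    - [0.7, -11.8, 5, 10.5, 0.6, 0, -0.01]
    - [0.7, -11.8, 5, 10.5, 0.697, 0, -0.01]
    - [0.7, -11.8, 4.8, 13, 0.697, 0, -0.01]
    - [0.7, -11.8, 4.6, 16, 0.697, 0, -0.01]
    - [0.7, -11.8, 4.4, 19, 0.697, 0, -0.01]
    - [0.7, -11.8, 4.16, 21.5, 0.697, 0, -0.01]
    - [0.7, -11.8, 4.16, 21.5, 0.697, 0, -0.01]

```text
clock: 2.58
tool_pos: [0.561, 0.1671, 0.1254]
orientation: [-2.436, -0.004, 1.903]
ft_force: [-0.6, 0.6, -1.2]
grip_width: 0.0662
```

Run:
```python
from h import *
print(wherein()); print(plan((20.3,76,82),.698))
i=ctrl.camera("side")[150:310,240:400]; j=ctrl.camera("top")[130:240,200:365]
i=cv2.resize(i,None,fx=3.5,fy=3.5,interpolation=2)
j=cv2.resize(j,None,fx=560/165,fy=560/165,interpolation=2)
k=np.vstack([i[60:460],j[:200*2]])
k=np.hstack([cv2.resize(i,(400,400)),cv2.resize(j[:, 0:560],(400,267)) if 0 else cv2.copyMakeBorder(cv2.resize(j,(400,267)),0,133,0,0,0)])
cv2.imwrite("pics/p5.png",k)
```

```text
{'t': 2.58, 'dock': array([ 48.2,  82.6, 125.4]), 'F': array([-0.3,  0.7, -1.2]), 'T': array([-0.03, -0.17, -0.  ]), 'w': 66.2, 'rot': array([ 0.705,  0.001, -0.011]), 'q': array([ 0.25,  0.91,  0.9 , -0.06,  2.03, -0.09])}
(array([-0.65,  0.69,  5.12]), array([-0.007,  0.003,  0.01 ]), array([0.537, 0.152, 0.082]))
```

View pics/p5.png

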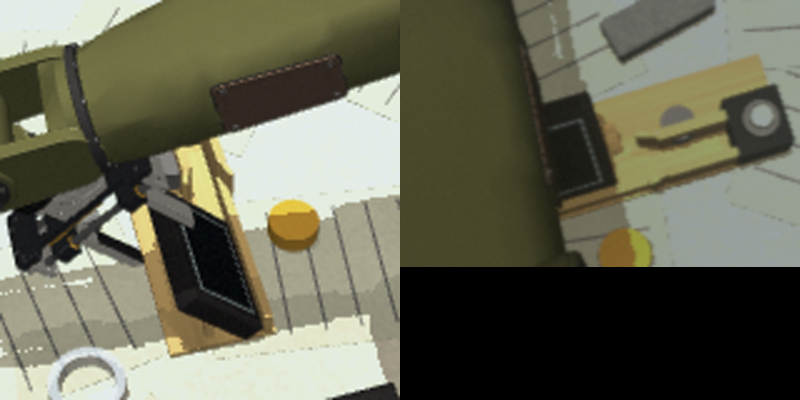

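The fingers straddle the tablet's top edge, near (175,210) in the side half of the picture. I'll move down along the tablet and close.

Emit:
jog_arm:
  steps:
    - [0.7, -0.6, 0.7, 0.3, -0.007, 0, 0.01]
    - [0.7, -0.6, 0.7, 1.3, -0.007, 0, 0.01]
    - [0.7, -0.6, 0.7, 2.3, -0.007, 0, 0.01]
    - [0.7, -0.6, 0.7, 3.3, -0.007, 0, 0.01]
    - [0.7, -0.6, 0.7, 4.3, -0.007, 0, 0.01]
    - [0.7, -0.6, 0.7, 5.0, -0.007, 0, 0.01]
    - [0.7, -0.6, 0.7, 5.0, -0.007, 0, 0.01]

```text
clock: 3.27
tool_pos: [0.5396, 0.1528, 0.0879]
orientation: [-2.452, 0.003, 1.895]
ft_force: [0.1, -0.2, -1.1]
grip_width: 0.066
```

Run:
```python
from h import *
print(wherein()); print(plan((20.3,76,82),.698))
```

```text
{'t': 3.27, 'dock': array([23.4, 75.9, 87.9]), 'F': array([ 0. , -0.2, -1.1]), 'T': array([-0.05, -0.26, -0.02]), 'w': 66.0, 'rot': array([ 0.689, -0.004, -0.   ]), 'q': array([ 0.24,  0.88,  1.05, -0.06,  1.9 , -0.08])}
(array([0.01, 0.13, 0.65]), array([ 0.009,  0.003, -0.001]), array([0.537, 0.152, 0.082]))
```

Emit:
jog_arm:
  steps:
    - [0.45, 0, 0.1, 0.2, 0.009, 0, 0]
    - [0.4, 0, 0.1, 0.2, 0.009, 0, 0]
    - [0.36, 0, 0.1, 0.2, 0.009, 0, 0]
    - [0.33, 0, 0.1, 0.2, 0.009, 0, 0]
  force: 10

```text
clock: 3.6
tool_pos: [0.5395, 0.153, 0.0856]
orientation: [-2.443, 0.003, 1.895]
ft_force: [-0.3, -0.4, -0.1]
grip_width: 0.0428
```

Emit:
jog_arm:
  steps:
    - [0.3, 0, 0, 0, 0, 0, 0]
    - [0.25, 0, 0, 0, 0, 0, 0]
    - [0.2, 0, 0, 0, 0, 0, 0]
    - [0.2, 0, 0, 0, 0, 0, 0]
  force: 10

```text
clock: 3.93
tool_pos: [0.5395, 0.153, 0.0854]
orientation: [-2.444, 0.003, 1.895]
ft_force: [4.4, 1.0, -1.3]
grip_width: 0.0284
```

Run:
```python
from h import *
print(wherein())
```

```text
{'t': 3.93, 'dock': array([23.3, 76.1, 85.4]), 'F': array([ 4.5, -0.5, -1.3]), 'T': array([-0.09, -1.18,  0.02]), 'w': 28.4, 'rot': array([ 0.698, -0.004, -0.001]), 'q': array([ 0.24,  0.89,  1.04, -0.06,  1.91, -0.08])}
```

Run:
```python
from h import *
p0=np.array([23.3,0,85.4]); A=R.from_rotvec([0.698,0,0])
# tool axes in dock at upright: x=+y, y=+x, z=-z
M=np.array([[0,1,0],[1,0,0],[0,0,-1.]])
for th in np.linspace(.698,0,13):
    O=np.array([-43.7+14*np.cos(th),0,11+14*np.sin(th)]); t=O+89.5*np.array([np.sin(th),0,np.cos(th)])
    print(np.round(A.inv().apply(M.T@(t-p0))/10,2).tolist(),round(th-.698,3))
```

```text
[0.0, -0.11, -0.32] 0.0
[0.0, -0.55, -0.29] -0.058
[0.0, -0.99, -0.22] -0.116
[0.0, -1.43, -0.12] -0.174
[0.0, -1.86, 0.01] -0.233
[0.0, -2.29, 0.18] -0.291
[0.0, -2.71, 0.38] -0.349
[0.0, -3.13, 0.62] -0.407
[0.0, -3.53, 0.88] -0.465
[0.0, -3.93, 1.18] -0.524
[0.0, -4.31, 1.51] -0.582
[0.0, -4.68, 1.87] -0.64
[0.0, -5.03, 2.25] -0.698
```

Emit:
jog_arm:
  steps:
    - [0.2, 0, 0, 0, 0, 0, 0]
    - [0.2, 0, 0, 0, 0, 0, 0]
    - [0.2, 0, -0.05, -0.16, 0, 0, 0]
    - [0.2, 0, -0.11, -0.32, 0, 0, 0]
    - [0.2, 0, -0.11, -0.32, 0, 0, 0]
  force: 30

```text
clock: 4.35
tool_pos: [0.5402, 0.1533, 0.0886]
orientation: [-2.442, 0.003, 1.895]
ft_force: [0.5, -0.3, -5.1]
grip_width: 0.0277
```

Emit:
jog_arm:
  steps:
    - [0.2, 0, -0.44, 0.03, -0.058, 0, 0]
    - [0.2, 0, -0.88, 0.1, -0.116, 0, 0]
    - [0.2, 0, -1.32, 0.2, -0.174, 0, 0]
    - [0.2, 0, -1.75, 0.33, -0.233, 0, 0]
    - [0.2, 0, -2.18, 0.5, -0.291, 0, 0]
    - [0.2, 0, -2.6, 0.7, -0.349, 0, 0]
    - [0.2, 0, -2.6, 0.7, -0.349, 0, 0]

```text
clock: 4.93
tool_pos: [0.5165, 0.1454, 0.1011]
orientation: [-2.795, 0.003, 1.895]
ft_force: [2.3, 0.9, -5.6]
grip_width: 0.0278
```

Run:
```python
from h import *
print(wherein())
```

```text
{'t': 4.93, 'dock': array([ -1. ,  76.2, 101.1]), 'F': array([ 2.5,  0.1, -5.6]), 'T': array([-0.06, -1.36, -0.02]), 'w': 27.8, 'rot': array([ 0.346, -0.003, -0.001]), 'q': array([ 0.22,  0.59,  1.4 , -0.04,  1.5 , -0.09])}
```

Run:
```python
from h import *
p0=np.array([-1,0,101.1]); A=R.from_rotvec([0.346,0,0])
M=np.array([[0,1,0],[1,0,0],[0,0,-1.]])
for th in np.linspace(.346,0,7):
    O=np.array([-43.7+14*np.cos(th),0,11+14*np.sin(th)]); t=O+89.5*np.array([np.sin(th),0,np.cos(th)])
    print(np.round(A.inv().apply(M.T@(t-p0))/10,2).tolist(),round(th-.346,3))
```

```text
[0.0, 0.12, 0.08] 0.0
[0.0, -0.35, 0.16] -0.058
[0.0, -0.82, 0.27] -0.115
[0.0, -1.29, 0.41] -0.173
[0.0, -1.75, 0.59] -0.231
[0.0, -2.22, 0.79] -0.288
[0.0, -2.68, 1.03] -0.346
```

Emit:
jog_arm:
  steps:
    - [0.2, 0, -0.35, 0.13, -0.058, 0, 0]
    - [0.2, 0, -0.82, 0.24, -0.115, 0, 0]
    - [0.2, 0, -1.29, 0.39, -0.173, 0, 0]
    - [0.2, 0, -1.75, 0.57, -0.231, 0, 0]
    - [0.2, 0, -2.22, 0.78, -0.288, 0, 0]
    - [0.2, 0, -2.68, 1.03, -0.346, 0.003, 0]
    - [0.2, 0, -2.68, 1.03, -0.346, 0.003, 0]
    - [0.2, 0, -2.68, 1.03, -0.346, 0.003, 0]

```text
clock: 5.6
tool_pos: [0.4898, 0.1363, 0.0997]
orientation: [-3.134, 0.0, 1.895]
ft_force: [-0.1, -0.8, -5.5]
grip_width: 0.0278
```

Run:
```python
from h import *
print(wherein())
i=ctrl.camera("side")[150:310,240:400]; j=ctrl.camera("top")[130:240,200:365]
k=np.hstack([cv2.resize(i,(480,480),interpolation=2),cv2.copyMakeBorder(cv2.resize(j,(320,213)),0,267,0,0,0)])
cv2.imwrite("pics/p6.png",k)
```

```text
{'t': 5.6, 'dock': array([-29.1,  76. ,  99.7]), 'F': array([-0.4, -0.7, -5.5]), 'T': array([-0.07,  0.05,  0.02]), 'w': 27.8, 'rot': array([ 0.007, -0.   , -0.001]), 'q': array([ 0.2 ,  0.33,  1.75, -0.  ,  1.07, -0.12])}
```

View pics/p6.png

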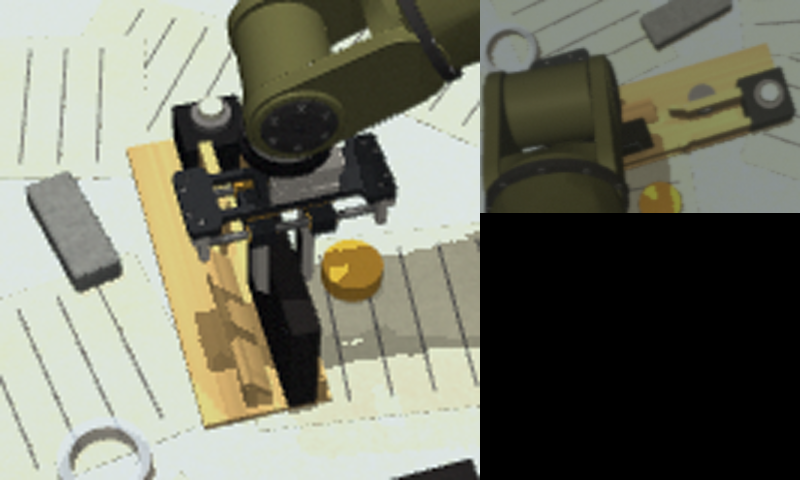

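The tablet is upright, held above the ledge behind the lip: side half (250–325, 230–400). I'll lower it onto the ledge.

Emit:
jog_arm:
  steps:
    - [0.2, 0, 0, 0.1, -0.007, 0, 0]
    - [0.2, 0, 0, 0.2, -0.007, 0, 0]
    - [0.2, 0, 0, 0.2, -0.007, 0, 0]

```text
clock: 5.95
tool_pos: [0.4898, 0.1364, 0.0969]
orientation: [3.14, -0.0, 1.895]
ft_force: [0.1, 0.5, -5.0]
grip_width: 0.0278
```

Emit:
jog_arm:
  steps:
    - [0.2, 0, 0, 0.05, 0, 0, 0]
    - [0.2, 0, 0, 0.1, 0, 0, 0]
    - [0.2, 0, 0, 0.1, 0, 0, 0]

```text
clock: 6.2
tool_pos: [0.4901, 0.1365, 0.0966]
orientation: [3.138, 0.0, 1.895]
ft_force: [-0.2, 0.9, -2.4]
grip_width: 0.0279
```

Emit:
jog_arm:
  steps:
    - [0.2, 0, -0.05, 0.02, 0, 0, 0]
    - [0.2, 0, -0.1, 0.02, 0, 0, 0]
    - [0.2, 0, -0.1, 0.02, 0, 0, 0]

```text
clock: 6.45
tool_pos: [0.4894, 0.1362, 0.0966]
orientation: [3.137, 0.0, 1.895]
ft_force: [2.1, 0.9, -1.1]
grip_width: 0.0278
```

Emit:
jog_arm:
  steps:
    - [0.2, 0, -0.05, 0, 0, 0, 0]
    - [0.2, 0, -0.1, 0, 0, 0, 0]
    - [0.2, 0, -0.1, 0, 0, 0, 0]

```text
clock: 6.7
tool_pos: [0.4889, 0.136, 0.0967]
orientation: [3.136, 0.0, 1.895]
ft_force: [5.3, 2.9, -1.9]
grip_width: 0.0277
```

Run:
```python
from h import *
print(wherein())
```

```text
{'t': 6.7, 'dock': array([-30.1,  76. ,  96.7]), 'F': array([ 5.9,  1. , -1.9]), 'T': array([ 0.02, -1.42,  0.05]), 'w': 27.7, 'rot': array([-0.006, -0.   , -0.001]), 'q': array([ 0.2 ,  0.32,  1.76,  0.  ,  1.05, -0.13])}
```

Emit:
jog_arm:
  steps:
    - [0.2, 0, 0.08, 0, 0.003, 0, 0]
    - [0.2, -0.4, 0.08, 0, 0.003, 0, 0]
    - [0.2, -0.8, 0.08, 0, 0.003, 0, 0]
    - [0.2, -1.2, 0.08, 0, 0.003, 0, 0]
    - [0.2, -1.6, 0.08, 0, 0.003, 0, 0]
    - [0.2, -2.0, 0.08, 0, 0.003, 0, 0]
    - [0.2, -2.4, 0.08, 0, 0.003, 0, 0]
    - [0.2, -2.8, 0.08, 0, 0.003, 0, 0]
    - [0.2, -3.2, 0.08, 0, 0.003, 0, 0]
    - [0.2, -3.6, 0.08, 0, 0.003, 0, 0]
    - [0.2, -4.0, 0.08, 0, 0.003, 0, 0]
    - [0.2, -4.4, 0.08, 0, 0.003, 0, 0]

```text
clock: 7.7
tool_pos: [0.5031, 0.0948, 0.0967]
orientation: [3.14, -0.001, 1.895]
ft_force: [1.8, 2.1, -4.2]
grip_width: 0.0278
```

Run:
```python
from h import *
print(wherein())
```

```text
{'t': 7.7, 'dock': array([-29.6,  32.5,  96.7]), 'F': array([ 2.4,  1.5, -4.2]), 'T': array([ 0.36, -0.76,  0.09]), 'w': 27.8, 'rot': array([-0.001,  0.001, -0.001]), 'q': array([ 0.11,  0.34,  1.74,  0.  ,  1.06, -0.21])}
```

Emit:
jog_arm:
  steps:
    - [0.2, -0.3, 0, 0, 0, 0, 0]
    - [0.2, -0.6, 0, 0, 0, 0, 0]
    - [0.2, -0.9, 0, 0, 0, 0, 0]
    - [0.2, -1.2, 0, 0, 0, 0, 0]
    - [0.2, -1.5, 0, 0, 0, 0, 0]

```text
clock: 8.12
tool_pos: [0.508, 0.0807, 0.0968]
orientation: [3.14, -0.001, 1.895]
ft_force: [0.8, 8.8, 5.0]
grip_width: 0.0278
```

Emit:
jog_arm:
  steps:
    - [0.2, -0.3, 0, 0, 0, 0, 0]
    - [0.2, -0.6, 0, 0, 0, 0, 0]
    - [0.2, -0.9, 0, 0, 0, 0, 0]

```text
clock: 8.37
tool_pos: [0.5108, 0.0722, 0.0968]
orientation: [3.14, -0.001, 1.895]
ft_force: [1.7, 3.7, -1.4]
grip_width: 0.0278
```

Run:
```python
from h import *
print(wherein())
```

```text
{'t': 8.37, 'dock': array([-29.5,   8.6,  96.8]), 'F': array([ 2.8,  2.9, -1.4]), 'T': array([ 0.58, -0.82,  0.07]), 'w': 27.8, 'rot': array([-0.001,  0.001, -0.001]), 'q': array([ 0.07,  0.34,  1.73,  0.  ,  1.06, -0.26])}
```

Emit:
jog_arm:
  steps:
    - [0.2, -0.3, 0, 0, 0, 0, 0]
    - [0.2, -0.6, 0, 0, 0, 0, 0]
    - [0.2, -0.9, 0, 0, 0, 0, 0]
    - [0.2, -1.2, 0, 0, 0, 0, 0]

```text
clock: 8.7
tool_pos: [0.5146, 0.0613, 0.097]
orientation: [3.14, -0.002, 1.895]
ft_force: [-0.2, 12.3, 6.3]
grip_width: 0.0277
```

Emit:
jog_arm:
  steps:
    - [0.2, -0.3, 0, 0, 0, 0, 0]
    - [0.2, -0.6, 0, 0, 0, 0, 0]
    - [0.2, -0.9, 0, 0, 0, 0, 0]
    - [0.2, -1.2, 0, 0, 0, 0, 0]

```text
clock: 9.03
tool_pos: [0.5184, 0.0499, 0.097]
orientation: [3.14, -0.002, 1.895]
ft_force: [-0.1, 11.4, 6.5]
grip_width: 0.0278
```

Run:
```python
from h import *
print(wherein())
```

```text
{'t': 9.03, 'dock': array([-29.4, -15. ,  97. ]), 'F': array([ 3.6, 10.8,  6.5]), 'T': array([ 2.07, -0.81, -0.03]), 'w': 27.8, 'rot': array([-0.002,  0.002, -0.001]), 'q': array([ 0.02,  0.35,  1.72,  0.  ,  1.07, -0.3 ])}
```

Emit:
jog_arm:
  steps:
    - [0.2, -0.3, 0, -0.05, 0, 0, 0]
    - [0.2, -0.6, 0, -0.05, 0, 0, 0]
    - [0.2, -0.9, 0, -0.05, 0, 0, 0]
    - [0.2, -1.2, 0, -0.05, 0, 0, 0]
    - [0.2, -1.5, 0, -0.05, 0, 0, 0]
    - [0.2, -1.8, 0, -0.05, 0, 0, 0]

```text
clock: 9.53
tool_pos: [0.5242, 0.0329, 0.0973]
orientation: [3.14, -0.002, 1.895]
ft_force: [2.0, 10.8, 3.8]
grip_width: 0.0275
```

Emit:
jog_arm:
  steps:
    - [0.2, -0.3, 0, 0, 0, 0, 0]
    - [0.2, -0.6, 0, 0, 0, 0, 0]
    - [0.2, -0.9, 0, 0, 0, 0, 0]
    - [0.2, -1.2, 0, 0, 0, 0, 0]

```text
clock: 9.87
tool_pos: [0.528, 0.0214, 0.0973]
orientation: [3.14, -0.002, 1.895]
ft_force: [2.0, 10.3, 3.6]
grip_width: 0.0276
```

Run:
```python
from h import *
print(wherein())
```

```text
{'t': 9.87, 'dock': array([-29.4, -45. ,  97.3]), 'F': array([5.2, 9.1, 3.6]), 'T': array([ 1.96, -1.11, -0.12]), 'w': 27.6, 'rot': array([-0.001,  0.002, -0.001]), 'q': array([-0.03,  0.37,  1.7 ,  0.  ,  1.07, -0.35])}
```

Emit:
jog_arm:
  steps:
    - [0.2, -0.12, 0, -0.03, 0, 0, 0]
    - [0.2, -0.24, 0, -0.03, 0, 0, 0]
    - [0.2, -0.36, 0, -0.03, 0, 0, 0]
    - [0.2, -0.48, 0, -0.03, 0, 0, 0]
    - [0.2, -0.6, 0, -0.03, 0, 0, 0]

```text
clock: 10.28
tool_pos: [0.5299, 0.0158, 0.0974]
orientation: [3.14, -0.002, 1.895]
ft_force: [2.4, 9.7, 2.5]
grip_width: 0.0278
```

Emit:
jog_arm:
  steps:
    - [0.2, -0.1, 0, 0, 0, 0, 0]
    - [0.2, -0.15, 0, 0, 0, 0, 0]
    - [0.2, -0.2, 0, 0, 0, 0, 0]

```text
clock: 10.53
tool_pos: [0.5305, 0.0139, 0.0974]
orientation: [3.14, -0.002, 1.895]
ft_force: [2.1, 9.5, 2.7]
grip_width: 0.0281
```

Emit:
jog_arm:
  steps:
    - [0.2, -0.05, 0, 0, 0, 0, 0]
    - [0.2, -0.1, 0, 0, 0, 0, 0]
    - [0.2, -0.1, 0, 0, 0, 0, 0]

```text
clock: 10.78
tool_pos: [0.5308, 0.0129, 0.0974]
orientation: [3.14, -0.002, 1.895]
ft_force: [1.9, 10.1, 2.2]
grip_width: 0.0278
```

Run:
```python
from h import *
print(wherein())
```

```text
{'t': 10.78, 'dock': array([-29.4, -54. ,  97.4]), 'F': array([5. , 8.9, 2.2]), 'T': array([ 1.72, -1.21, -0.2 ]), 'w': 27.8, 'rot': array([-0.001,  0.002, -0.001]), 'q': array([-0.05,  0.37,  1.69,  0.  ,  1.08, -0.37])}
```

Emit:
jog_arm:
  steps:
    - [0.2, -0.05, 0, 0, 0, 0, 0]
    - [0.2, -0.1, 0, 0, 0, 0, 0]
    - [0.2, -0.1, 0, 0, 0, 0, 0]

```text
clock: 11.03
tool_pos: [0.5311, 0.012, 0.0974]
orientation: [3.14, -0.002, 1.895]
ft_force: [1.7, 10.2, 1.9]
grip_width: 0.028
```

Emit:
jog_arm:
  steps:
    - [0.2, -0.05, 0, 0, 0, 0, 0]
    - [0.2, -0.1, 0, 0, 0, 0, 0]
    - [0.2, -0.1, 0, 0, 0, 0, 0]

```text
clock: 11.28
tool_pos: [0.5314, 0.011, 0.0974]
orientation: [3.14, -0.002, 1.895]
ft_force: [2.9, 10.2, 2.1]
grip_width: 0.028
```

Emit:
jog_arm:
  steps:
    - [0.2, -0.05, 0, 0, 0, 0, 0]
    - [0.2, -0.1, 0, 0, 0, 0, 0]
    - [0.2, -0.1, 0, 0, 0, 0, 0]

```text
clock: 11.53
tool_pos: [0.5318, 0.0101, 0.0974]
orientation: [3.14, -0.002, 1.895]
ft_force: [2.5, 9.0, 2.7]
grip_width: 0.028
```

Emit:
jog_arm:
  steps:
    - [0.2, -0.05, 0, 0, 0, 0, 0]
    - [0.2, -0.1, 0, 0, 0, 0, 0]
    - [0.2, -0.1, 0, 0, 0, 0, 0]

```text
clock: 11.78
tool_pos: [0.5321, 0.0091, 0.0974]
orientation: [3.14, -0.002, 1.895]
ft_force: [1.9, 9.7, 1.2]
grip_width: 0.0278
```

Emit:
jog_arm:
  steps:
    - [0.2, -0.05, 0, 0, 0, 0, 0]
    - [0.2, -0.1, 0, 0, 0, 0, 0]
    - [0.2, -0.1, 0, 0, 0, 0, 0]

```text
clock: 12.03
tool_pos: [0.5324, 0.0082, 0.0974]
orientation: [3.14, -0.002, 1.895]
ft_force: [0.7, 9.6, 2.3]
grip_width: 0.0279
```

Run:
```python
from h import *
print(wherein())
i=ctrl.camera("side")[160:290,250:380]; j=ctrl.camera("top")[130:240,220:385]
k=np.hstack([cv2.resize(i,(400,400),interpolation=2),cv2.copyMakeBorder(cv2.resize(j,(400,267),interpolation=2),0,133,0,0,0)])
cv2.imwrite("pics/p7.png",k)
```

```text
{'t': 12.03, 'dock': array([-29.4, -59. ,  97.4]), 'F': array([3.7, 8.9, 2.3]), 'T': array([ 1.73, -1.18, -0.13]), 'w': 27.9, 'rot': array([-0.001,  0.002, -0.001]), 'q': array([-0.05,  0.38,  1.69,  0.  ,  1.08, -0.38])}
```

View pics/p7.png

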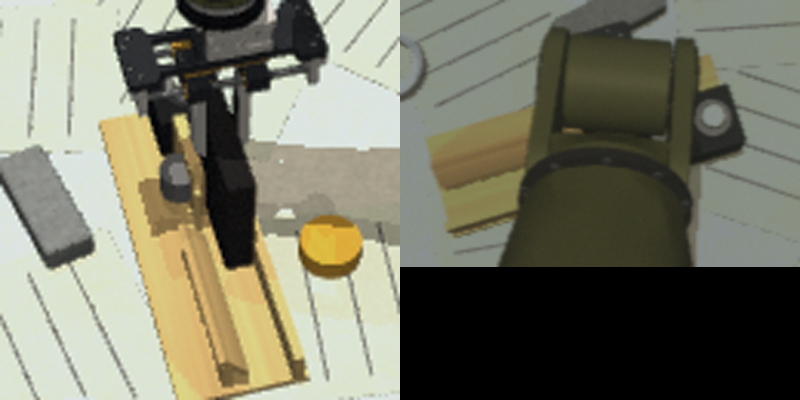

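Run:
```python
from h import *
for y in (14,18,20,24,30): print(y,np.round(proj("side",d2w(DOCK,np.array([(-45,y,8),(-17,y,8),(-45,y,128),(-17,y,128)])/1e3)),1).tolist())
```

```text
14 [[331.4, 244.1], [322.2, 246.0], [332.4, 218.1], [322.5, 220.1]]
18 [[331.8, 245.1], [322.5, 247.1], [332.8, 219.2], [322.8, 221.2]]
20 [[332.0, 245.7], [322.7, 247.6], [333.0, 219.7], [323.0, 221.8]]
24 [[332.4, 246.8], [323.0, 248.7], [333.4, 220.9], [323.4, 222.9]]
30 [[332.9, 248.4], [323.6, 250.4], [334.0, 222.5], [324.0, 224.6]]
```

Emit:
jog_arm:
  steps:
    - [0.2, -0.05, 0, 0, 0, 0, 0]
    - [0.2, -0.1, 0, 0, 0, 0, 0]
    - [0.2, -0.1, 0, 0, 0, 0, 0]

```text
clock: 12.38
tool_pos: [0.5327, 0.0072, 0.0974]
orientation: [3.14, -0.002, 1.895]
ft_force: [1.7, 9.6, 1.8]
grip_width: 0.0279
```

Emit:
jog_arm:
  steps:
    - [0.2, -0.05, 0, 0, 0, 0, 0]
    - [0.2, -0.1, 0, 0, 0, 0, 0]
    - [0.2, -0.1, 0, 0, 0, 0, 0]

```text
clock: 12.63
tool_pos: [0.5329, 0.0065, 0.0974]
orientation: [3.14, -0.002, 1.895]
ft_force: [0.6, 11.3, 3.0]
grip_width: 0.0278
```

Emit:
jog_arm:
  steps:
    - [0.2, -0.05, 0, 0, 0, 0, 0]
    - [0.2, -0.1, 0, 0, 0, 0, 0]
    - [0.2, -0.1, 0, 0, 0, 0, 0]

```text
clock: 12.88
tool_pos: [0.533, 0.0064, 0.0975]
orientation: [3.141, -0.004, 1.895]
ft_force: [-0.8, 16.6, 5.8]
grip_width: 0.0277
```

Emit:
jog_arm:
  steps:
    - [0.2, -0.05, 0, 0, 0, 0, 0]
    - [0.2, -0.05, 0, 0, 0, 0, 0]

```text
clock: 13.05
tool_pos: [0.533, 0.0063, 0.0975]
orientation: [3.141, -0.004, 1.895]
ft_force: [-3.2, 21.0, 6.9]
grip_width: 0.0278
```

Emit:
jog_arm:
  steps:
    - [0.2, 0.08, 0, 0, 0, 0, 0]
    - [0.2, 0.08, 0, 0, 0, 0, 0]
    - [0.32, 0.08, 0, 0, 0, 0, 0]
    - [0.4, 0.08, 0, 0, 0, 0, 0]
    - [0.6, 0.08, 0, 0, 0, 0, 0]
    - [0.6, 0.08, 0, 0, 0, 0, 0]

```text
clock: 13.55
tool_pos: [0.5328, 0.0043, 0.0969]
orientation: [-3.141, 0.0, 1.895]
ft_force: [1.1, 0.3, 0.7]
grip_width: 0.0466
```

Run:
```python
from h import *
print(wherein())
```

```text
{'t': 13.55, 'dock': array([-30.3, -62.8,  96.9]), 'F': array([ 1.1, -0. ,  0.7]), 'T': array([-0.1 ,  0.01, -0.02]), 'w': 46.6, 'rot': array([ 0.001, -0.   , -0.001]), 'q': array([-0.06,  0.38,  1.68, -0.  ,  1.08, -0.38])}
```

Emit:
jog_arm:
  steps:
    - [0.6, 0, 0, -1.5, 0, 0, 0]
    - [0.6, 0, 0, -3.5, 0, 0, 0]
    - [0.6, 0, 0, -6, 0, 0, 0]
    - [0.6, 0, 0, -9, 0, 0, 0]
    - [0.3, 0, 0, -11, 0, 0, 0]
    - [0, -3, 0, -11, 0, 0, 0]
    - [0, -6, 0.3, -11, 0, 0, 0]
    - [0, -9, 0.5, -11, 0, 0, 0]
    - [0, -9.7, 0.5, -11, 0, 0, 0]
    - [0, -9.7, 0.5, -11, 0, 0, 0]
  force: 20

```text
clock: 14.38
tool_pos: [0.5686, -0.0875, 0.2065]
orientation: [-3.141, -0.0, 1.892]
ft_force: [-0.2, 1.1, -0.5]
grip_width: 0.0198
```

Run:
```python
from h import *
print(wherein())
obs={"top":(349.1,177.4),"side":(311,184.8)}
f=least_squares(lambda P:np.hstack([proj(n,P)[0]-obs[n] for n in obs]),[.45,-.07,.08])
print(f.x,f.fun, R.from_euler("z",-DOCK[2]).apply(f.x-[DOCK[0],DOCK[1],0])*1e3)
f=least_squares(lambda P:np.hstack([proj(n,[*P,.078])[0]-obs[n] for n in obs]),[.45,-.07])
print(f.x,f.fun, R.from_euler("z",-DOCK[2]).apply(np.r_[f.x,0]-[DOCK[0],DOCK[1],0])*1e3)
i=ctrl.camera("side")[160:290,250:380]; j=ctrl.camera("top")[130:240,220:385]
k=np.hstack([cv2.resize(i,(400,400),interpolation=2),cv2.copyMakeBorder(cv2.resize(j,(400,267),interpolation=2),0,133,0,0,0)])
cv2.imwrite("pics/p8.png",k)
```

```text
{'t': 14.38, 'dock': array([ -25.4, -161.2,  206.5]), 'F': array([ 0.2,  1.1, -0.5]), 'T': array([-0.07,  0.04,  0.05]), 'w': 19.8, 'rot': array([0.001, 0.   , 0.002]), 'q': array([-0.22,  0.36,  1.44, -0.  ,  1.34, -0.54])}
[ 0.57002473 -0.09171301  0.08119098] [-0.18037185  1.01665768 -1.13898604 -0.36572824] [ -25.42626491 -165.65603262   81.19098276]
[ 0.57049923 -0.09277085] [ 0.1129192   1.10277926 -1.25449319  0.08886158] [ -25.31202002 -166.80977257    0.        ]
```

View pics/p8.png

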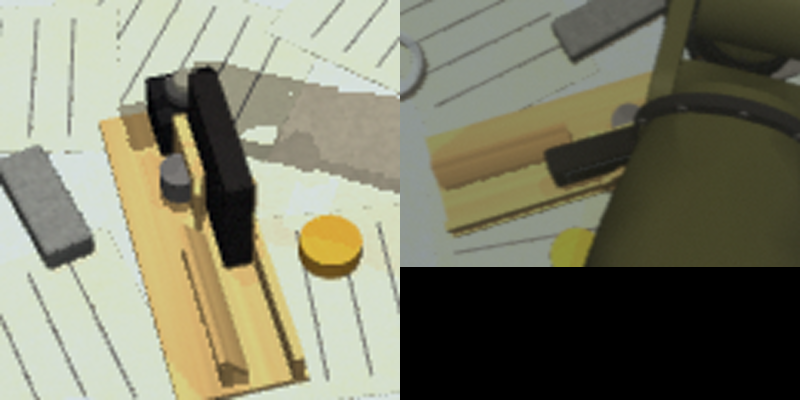

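Emit:
jog_arm:
  steps:
    - [0, -0.35, 0, 2, 0, 0, 0]
    - [0, -0.35, 0, 5, 0, 0, 0]
    - [0, -0.35, 0, 8, 0, 0, 0]
    - [0, -0.35, 0, 10.5, 0, 0, 0]
    - [0, -0.35, 0, 11.7, 0, 0, 0]
    - [0, -0.35, 0, 11.7, 0, 0, 0]
    - [0, -0.35, 0, 11.7, 0, 0, 0]

```text
clock: 15.07
tool_pos: [0.57, -0.0885, 0.0909]
orientation: [3.141, 0.0, 1.896]
ft_force: [-0.0, -0.1, 0.4]
grip_width: 0.0006
```

Run:
```python
from h import *
print(wherein())
i=ctrl.camera("side")[160:260,270:370]
cv2.imwrite("pics/p9.png",cv2.resize(i,(500,500),interpolation=2))
```

```text
{'t': 15.07, 'dock': array([ -24.5, -162.6,   90.9]), 'F': array([-0. , -0.1,  0.4]), 'T': array([-0.06,  0.02,  0.  ]), 'w': 0.6, 'rot': array([-0.   , -0.   , -0.002]), 'q': array([-0.22,  0.47,  1.56, -0.  ,  1.11, -0.54])}
```

View pics/p9.png

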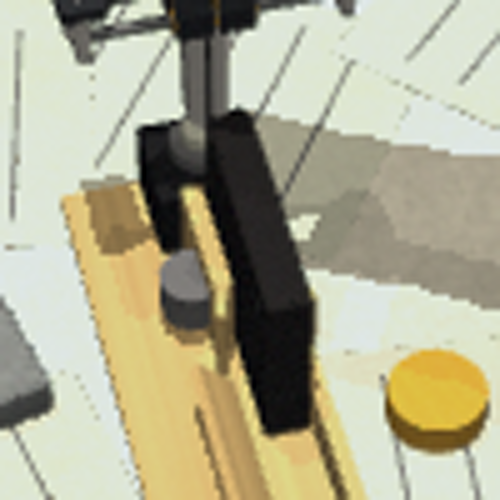

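The closed fingers are above the button, at about (200,130) in the crop, and the tablet stands in the slot. Now I'll press.

Emit:
jog_arm:
  steps:
    - [0, -0.25, 0, 0.5, 0, 0, 0]
    - [0, -0.25, 0, 0.9, 0, 0, 0]
    - [0, -0.25, 0, 1.1, 0, 0, 0]
    - [0, -0.25, 0, 1.2, 0, 0, 0]

```text
clock: 15.45
tool_pos: [0.571, -0.0917, 0.0785]
orientation: [3.14, 0.001, 1.895]
ft_force: [0.9, -0.9, 3.1]
grip_width: 0.0003
```

Emit:
jog_arm:
  steps:
    - [0, 0, 0, 0.1, 0, 0, 0]
    - [0, 0, 0, 0.2, 0, 0, 0]
    - [0, 0, 0, 0.3, 0, 0, 0]
    - [0, 0, 0, 0.3, 0, 0, 0]

```text
clock: 15.78
tool_pos: [0.571, -0.0917, 0.0762]
orientation: [3.14, 0.001, 1.895]
ft_force: [-0.4, -1.2, 10.5]
grip_width: 0.0007
```

Emit:
jog_arm:
  steps:
    - [0, 0, 0, 0.1, 0, 0, 0]
    - [0, 0, 0, 0.2, 0, 0, 0]
    - [0, 0, 0, 0.25, 0, 0, 0]
    - [0, 0, 0, 0.25, 0, 0, 0]

```text
clock: 16.12
tool_pos: [0.5712, -0.0918, 0.0757]
orientation: [3.139, 0.002, 1.895]
ft_force: [-10.6, 0.6, 33.4]
grip_width: 0.0005
```

Emit:
jog_arm:
  steps:
    - [0, 0, 0, -0.3, 0, 0, 0]
    - [0, 0, 0, -0.4, 0, 0, 0]
    - [0, 0, 0, -0.4, 0, 0, 0]

```text
clock: 16.37
tool_pos: [0.5709, -0.0917, 0.0772]
orientation: [3.14, 0.001, 1.895]
ft_force: [2.9, -1.7, 4.3]
grip_width: 0.0002
```

Emit:
jog_arm:
  steps:
    - [0, 0, 0, -0.1, 0, 0, 0]
    - [0, 0, 0, -0.1, 0, 0, 0]
    - [0, 0, 0, -0.1, 0, 0, 0]

```text
clock: 16.62
tool_pos: [0.5706, -0.0915, 0.0776]
orientation: [3.141, 0.0, 1.895]
ft_force: [2.3, -0.8, 3.2]
grip_width: 0.0004
```

Emit:
jog_arm:
  steps:
    - [0, 0, 0, -0.1, 0, 0, 0]
    - [0, 0, 0, -0.1, 0, 0, 0]
    - [0, 0, 0, -0.1, 0, 0, 0]

```text
clock: 16.87
tool_pos: [0.5705, -0.0914, 0.0785]
orientation: [-3.141, -0.0, 1.895]
ft_force: [1.8, -0.9, 2.9]
grip_width: 0.0008
```

Emit:
jog_arm:
  steps:
    - [0, 0, 0, -0.1, 0, 0, 0]
    - [0, 0, 0, -0.1, 0, 0, 0]
    - [0, 0, 0, -0.1, 0, 0, 0]

```text
clock: 17.12
tool_pos: [0.5704, -0.0914, 0.0795]
orientation: [-3.141, -0.0, 1.895]
ft_force: [1.5, -1.1, 3.5]
grip_width: 0.0006
```

Emit:
jog_arm:
  steps:
    - [0, 0, 0, -0.15, 0, 0, 0]
    - [0, 0, 0, -0.15, 0, 0, 0]
    - [0, 0, 0, -0.15, 0, 0, 0]

```text
clock: 17.37
tool_pos: [0.5703, -0.0914, 0.0809]
orientation: [-3.141, -0.0, 1.895]
ft_force: [1.9, -0.3, 2.3]
grip_width: 0.0008
```

Emit:
jog_arm:
  steps:
    - [0, 0, 0, -0.15, 0, 0, 0]
    - [0, 0, 0, -0.15, 0, 0, 0]
    - [0, 0, 0, -0.15, 0, 0, 0]

```text
clock: 17.62
tool_pos: [0.5703, -0.0914, 0.0824]
orientation: [-3.141, -0.0, 1.895]
ft_force: [0.0, 0.4, -0.3]
grip_width: 0.0006
```

Contact ran from about z 82 mm to a hard bottom at about 76 mm, which matches the 6 mm travel, and the force went to zero on lifting. I'll retreat and check.

Emit:
jog_arm:
  steps:
    - [0, 0, 0, -3, 0, 0, 0]
    - [0, 0, 0, -7, 0, 0, 0]
    - [0, 0, 0, -11, 0, 0, 0]
    - [0, 0, 0, -15, 0, 0, 0]
    - [0, -3, 0, -19, 0, 0, 0]
    - [0, -7, 0, -20, 0, 0, 0]
    - [0, -11, 0, -20, 0, 0, 0]
    - [0, -15, 0, -20, 0, 0, 0]
    - [0, -15, 0, -20, 0, 0, 0]
    - [0, -15, 0, -20, 0, 0, 0]

```text
clock: 18.45
tool_pos: [0.618, -0.2355, 0.2808]
orientation: [-3.14, -0.002, 1.892]
ft_force: [-0.3, 0.5, 0.5]
grip_width: 0.0004
```

Run:
```python
from h import *
s=ctrl.camera("side");t=ctrl.camera("top")
m=[d["bbox"] for d in ctrl.cut_out("side","tablet")][:2]; print(m,[d["bbox"] for d in ctrl.cut_out("top","tablet")][:2])
k=np.hstack([cv2.resize(s[165:265,270:370],(400,400),interpolation=2),cv2.copyMakeBorder(cv2.resize(t[140:230,245:365],(400,300),interpolation=2),0,100,0,0,0)])
cv2.imwrite("pics/p10.png",k)
for y in (14,16,18,20,22): print(y,np.round(np.hstack([proj(n,d2w(DOCK,np.array([(-45,y,8),(-17,y,8),(-45,y,128),(-17,y,128),(-17,y-150,128)])/1e3)) for n in("side","top")]),1).tolist())
```

```text
[[309.3, 182.9, 24.8, 64.8], [274.9, 81.0, 30.3, 57.9]] [[175.9, 246.4, 41.1, 41.4], [278.8, 175.5, 58.0, 30.0]]
14 [[331.4, 244.1, 286.9, 208.9], [322.2, 246.0, 284.1, 199.3], [332.4, 218.1, 283.6, 202.6], [322.5, 220.1, 280.4, 191.9], [309.3, 181.2, 338.3, 174.7]]
16 [[331.6, 244.6, 286.2, 209.1], [322.3, 246.6, 283.4, 199.5], [332.6, 218.6, 282.8, 202.9], [322.6, 220.6, 279.6, 192.1], [309.5, 181.7, 337.5, 175.0]]
18 [[331.8, 245.1, 285.5, 209.3], [322.5, 247.1, 282.7, 199.7], [332.8, 219.2, 282.0, 203.1], [322.8, 221.2, 278.9, 192.4], [309.6, 182.2, 336.8, 175.2]]
20 [[332.0, 245.7, 284.9, 209.5], [322.7, 247.6, 282.0, 199.9], [333.0, 219.7, 281.2, 203.3], [323.0, 221.8, 278.1, 192.6], [309.8, 182.7, 336.0, 175.4]]
22 [[332.2, 246.2, 284.2, 209.7], [322.9, 248.2, 281.4, 200.2], [333.2, 220.3, 280.4, 203.6], [323.2, 222.3, 277.3, 192.8], [310.0, 183.2, 335.2, 175.6]]
```

View pics/p10.png

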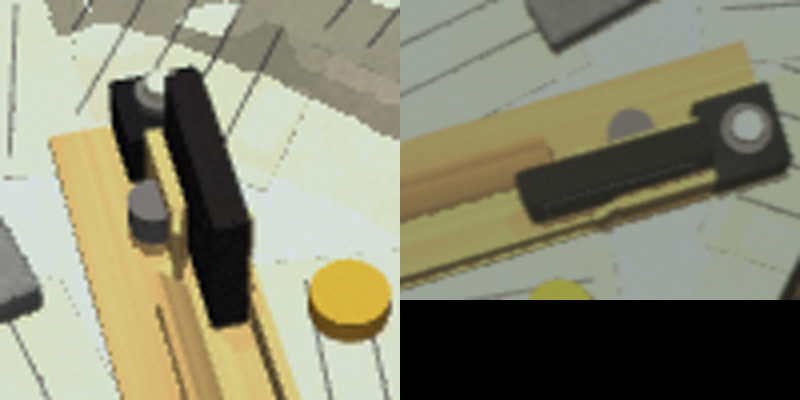

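```bash
python3 -c "
from bench import ctrl
print(ctrl.sign_off())"
```

```text
the job is handed in; nothing more can be done
None
```

The tablet is standing in the slot against the end stop, the start button has been pressed and released, and the job is handed in at about 18.5 s.

- **Tablet:** I gripped it by its overhanging top edge, turned it upright, set it down lightly on the ledge and slid it past the catch. Sliding took about 10 N. At the end stop the motion ceased and the force rose to 21 N. I eased off and opened the gripper, and the tablet stayed standing.
- **Button:** The fingers met it at about 82 mm and it bottomed at about 76 mm, which matches the 6 mm travel. The peak force was 33 N, and it fell to zero as the fingers lifted, so the button came back up.
- **Last pictures:** The tablet is upright in the slot. Its outer end measures dock y 18–20 mm, against 20 mm for fully home. The eraser and the tin next to the dock look undisturbed, and I moved near nothing else.

Two readings disagreed. The stop was met with the gripper 6 mm beyond where I expected. The button also measured about 3 mm further along -y than I assumed, and about 81 mm high rather than 78. I put this down to a few millimetres' error in my estimates of the dock and tablet positions. I took the rise in force, not the pictures, as the proof that the tablet was home.

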